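# Make up two wooden toy sets for the shop window

## Robot

A 6-joint arm with a two-finger parallel gripper is mounted at the origin on the work surface. World frame = base frame: x ahead of the robot, y to its left, z up, the work surface at z = 0. Lengths are in m, angles in degrees, forces in N, time in s.
With the tool pointing down it reaches from about 0.3 to 0.75 m from the base axis. Payload 8.5 kg.
Tool frame: the origin (TCP) lies on the centre line of the jaws, within the pads' length; the fingertips stand tips_ahead ahead of it and the grasp point (between the pads) lies 3 mm ahead of it (tips_ahead is the distance from the TCP to the fingertips, in m); z points along the fingers, y is the line along which they close (so a half turn about z gives the same grasp; the last joint's range is limited). The gripper opens to 85 mm and grips with 20 to 120 N. Pads are 22 mm wide; open, the fingers measure 114 mm over their backs; the gripper's body (76 mm by 85 mm) begins 54 mm behind the grasp point. The pads swing forward as they close: fully open they stand 13 mm farther back than shut.
Start: joints at [-87.68, 21.807, 74.336, -0, 83.858, -12.336], TCP at [0.139, -0.532, 0.253] pointing down, gripper open.
Joint ranges: [-178.18, 178.18], [-50.72, 133.34], [12.68, 142.11], [-81.47, 261.47], [9.98, 163.14], [-165.26, 165.26]. Speed limits (degrees/s): [136.94, 136.94, 180, 180, 180, 180].

## Interface

Orientations are given as a 3x3 rotation matrix whose columns are the frame's x, y, z axes.
In Python, from rig import observe, get_image, close_job, tips_ahead gives the robot as it stands.
- The arm moves only by the tool nudge_tcp, called after "Emit:" as name(argument=value, ...), one argument or row to a line, values as JSON. Schema: {"type":"object","properties":{"plan":{"type":"array","items":{"type":"array","prefixItems":[{"type":"array","items":{"type":"number"},"minItems":3,"maxItems":3},{"type":"number"},{"type":"number"}],"minItems":3,"maxItems":3},"minItems":1,"maxItems":10},"force":{"type":"number"},"only":{"type":"string"},"quiet":{"type":"boolean"},"lines":{"type":"string"}},"required":["plan"],"additionalProperties":false}. plan is a list of rows, 1 to 10 of them, each written [[dx, dy, dz], turn, opening]: dx, dy, dz in normalised numbers (1 is 0.25 m), then a turn about the tool's z in shares of 360 degrees (1.0 is 360 degrees), then the finger opening in m; each row shifts and turns the commanded pose from where the row before left it, along the tool's axes as they then stand; what a row does not reach is not made up. A row lasts 1/10 s, in which the tool goes at most 0.05 m and 8.59 degrees, less where a joint would pass 70% of its speed; a pose out of reach is approached as far as the arm can. The fingers move at their own pace and stop on an object; force is the grip in N (left out, the last holds). Time passes only in rows, so rows that do not move let the fingers close. The tool returns the time, the measured TCP pose, the force, the opening and the grip force at its end. only (a regular expression) keeps the lines of the reply that match it, lines (a string "A,B") keeps lines A to B, and quiet returns only ok. Input that does not fit is refused with a message, and nothing moves.
- observe(): the state, without advancing time (a new reading comes with each control period).
- get_image(name): name is "scene" or "top"; returns a dict with "pixels" (420x560x3 uint8, red, green, blue), "depth" (420x560 float32, m along the optical axis (not along the pixel's ray), 0 where there is no reading), "K" (3x3 intrinsics, pixels), "distortion" ([k1, k2, p1, p2, k3] as OpenCV has them; the pictures are not rectified), "extrinsics" (4x4, takes a point from world to camera coordinates). Camera axes: x right, y down, z forward; pixel columns grow to the right and rows downward; lengths in m; the calibration is good to about 2 mm. A picture is of the moment at which its call begins.
- close_job(): hands the job in; it is judged then, once.
The state is a dict: "time_s": time; "q": joint angles; "qvel": joint speeds; "joint_efforts": joint torques, N m; "position": TCP position; "tool_rot": TCP orientation; "ft_force": force on the tool from outside, world axes, zero at the start; "wrist_torque": the same for the moment, N m; "grip_width": finger opening in m; "gripper_force": force on a finger pad.
Only numpy, scipy, OpenCV 4.12 (cv2) and the standard library are available. Lean on these libraries where they do the work, as an engineer would, in place of code of your own. Each camera call takes 0.05 s, during which the arm holds its last target. There are 200 camera calls.

## Task

Make up the two toy sets in their card display trays: the stagecoach and the big horse go in the long tray, and the open cart, the small pony and the barrel go in the square tray. Stand every toy upright and flat on the tray floor in the bay that is made for its size, and let go of it only there, without dropping it. Leave the skittle standing where it is.

Things in the scene. Friction and masses are not known exactly. Their poses are not given: they have to be found in the camera images.
- coach: Wooden toy stagecoach with closed cabin, flat roof and four glued wheels (they do not turn), standing on its wheels. 118 long (x), 57 wide over the wheels (y), 80 high. Origin: centre of its footprint, at wheel-bottom height; x runs to the front (driver's seat), z up. Take it from above across the cabin, which is 48 wide (y) and spans x -43 to +31 and z 28 to 80. About 160 g.
- horse: The bigger of two plain wooden horses, standing on four legs: 101 long (x), 30 thick (y), back 60 high, ears 88 high. Origin: centre of its footprint, at the hooves; x runs to the head, z up. Take it from above across the trunk, 30 wide (y), x -43 to +19, z 32 to 60; neck and head rise ahead of x +10. About 70 g.
- cart: Open wooden four-wheeled hay cart with slatted sides and a short drawbar, wheels glued, standing on its wheels. 125 long (x, drawbar included), 55 wide over the wheels (y), 50 high. Origin: centre of its footprint, at wheel-bottom height; x runs to the drawbar, z up. Take it from above across the outside of the two sides, 44 wide (y), x -62 to +26 (middle at x -18), z 26 to 50. About 110 g.
- pony: The smaller of the two plain wooden horses, standing on four legs: 75 long (x), 22 thick (y), back 44 high, ears 65 high. Origin: centre of its footprint, at the hooves; x runs to the head, z up. Take it from above across the trunk, 22 wide (y), x -32 to +14, z 24 to 44. About 40 g.
- barrel: Small turned wooden barrel with dark hoops, standing on end: 37 diameter at the middle, 30 at the ends, 48 high. Origin: centre of its underside, z up. Take it from above across its upper half, any direction. About 45 g.
- long_tray: Long shallow tray of brown card, fixed to the counter: 276 long (x), 90 wide (y), walls 21 high and 4 thick, floor 3 thick. Origin: centre of its underside. Two bays in line: coach bay 142 x 82, its centre at x -63, y 0; horse bay 122 x 54 (card fillers along both sides), its centre at x +73, y 0.
- square_tray: Nearly square shallow tray of brown card, fixed to the counter: 162 (x) by 150 (y), walls 21 high and 4 thick, floor 3 thick. Origin: centre of its underside. Three bays: cart bay 154 (x) x 80 (y), its centre at x 0, y -31; pony bay 92 (x) x 46 (y) (card fillers along both sides), its centre at x -31, y +42; barrel bay 58 x 58, its centre at x +48, y +42.
- skittle: Loose turned wooden skittle pin, 36 diameter, 77 high, standing among the toys; not part of any set, to be left standing. Origin: centre of its underside.
There are look-alikes about, which are no part of the job. What is shaped like the coach but green or pink is not meant. Leave any red look-alike of the horse alone.

How it is judged (in metres and radians):
At the end, for the whole second after the job is handed in: Coach and horse stand in the long tray, cart, pony and barrel in the square tray, each in its own bay: origin within 15 mm (cart lengthways 16 mm) of the bay's centre along each tray axis, less than 8 mm above the tray's underside (so flat on the 3 mm floor), tilted less than 0.12 rad, and at rest (x of coach in the frame of long_tray between -0.078 and -0.048 m and y of coach in the frame of long_tray between -0.015 and 0.015 m and z of each of coach, horse in the frame of long_tray below 0.008 m and angle between each of coach, horse, cart, pony, barrel's own z axis and vertical below 0.12 rad and linear speed of each of coach, horse, cart, pony, barrel below 0.02 m/s and x of horse in the frame of long_tray between 0.058 and 0.088 m and y of horse in the frame of long_tray between -0.015 and 0.015 m and x of cart in the frame of square_tray between -0.016 and 0.016 m and y of cart in the frame of square_tray between -0.046 and -0.016 m and z of each of cart, pony, barrel in the frame of square_tray below 0.008 m and x of pony in the frame of square_tray between -0.046 and -0.016 m and y of pony in the frame of square_tray between 0.027 and 0.057 m and x of barrel in the frame of square_tray between 0.033 and 0.063 m and y of barrel in the frame of square_tray between 0.027 and 0.057 m); the robot touches nothing.
It fails at once if the skittle was pushed more than 25 mm or tipped (distance of skittle from where it was at the start of the episode above 0.025 m or angle between skittle's own z axis and vertical above 0.35 rad).
It fails at once if a toy fell freely, more than 30 mm above the counter: it was dropped ((height (world z) of coach above 0.03 m and contact force between coach and anything else below 0.01 N) or (height (world z) of horse above 0.03 m and contact force between horse and anything else below 0.01 N) or (height (world z) of cart above 0.03 m and contact force between cart and anything else below 0.01 N) or (height (world z) of pony above 0.03 m and contact force between pony and anything else below 0.01 N) or (height (world z) of barrel above 0.03 m and contact force between barrel and anything else below 0.01 N)).
It also fails if it takes over 122 s, if anything falls off the work surface, if the arm or the gripper's body presses on something with over 40 N, if the wrist force passes 120 N, or if a joint passes its speed limit or range.

## Working session

There is one attempt and no reset: what is moved stays moved. The work goes in short steps, Python scripts to look and compute and a tool call to move; the robot and the scene stay as the last step left them, time stands still between calls to the robot, and variables do not carry over. Pictures are saved under pics/ and viewed, at most 14 in all, crops included, and the job is handed in when it is done.

```bash
ls; mkdir -p pics; python3 - <<'E'
from rig import *
import cv2,numpy as np
print(tips_ahead, observe())
for n in("scene","top"):
    d=get_image(n); cv2.imwrite(f"pics/{n}0.png",d["pixels"][:,:,::-1]); np.savez(f"{n}0.npz",**d)
    E=d["extrinsics"];print(n,d["K"],d["distortion"],-E[:3,:3].T@E[:3,3],E[:3,:3])
E
```

```text
pics
0.022 {'time_s': 0.0, 'q': array([-8.76791129e+01,  2.18414107e+01,  7.43855698e+01,  1.77993538e-03,
        8.38592607e+01, -1.23375101e+01]), 'qvel': array([-0.07512155,  0.01220663, -0.04432175, -0.05150168, -0.05005748,
       -0.06095912]), 'joint_efforts': array([ 2.95900216e-03, -4.48460376e+01, -2.31278801e+01, -3.28102942e-05,
        4.78219357e-03, -2.37312037e-06]), 'position': array([ 0.1391583 , -0.53182659,  0.25270302]), 'tool_rot': array([[ 9.67452605e-01,  2.53052281e-01, -3.00922488e-05],
       [ 2.53052038e-01, -9.67451498e-01,  1.50520983e-03],
       [ 3.51783990e-04, -1.46383408e-03, -9.99998867e-01]]), 'ft_force': array([0.26535511, 0.21186252, 0.03859302]), 'wrist_torque': array([-0.01729095, -0.04121775, -0.00675205]), 'gripper_force': 0.0, 'grip_width': 0.0855875700521678}
scene [[512.16736098   0.         287.81360617]
 [  0.         512.16736098 201.74748766]
 [  0.           0.           1.        ]] [0.0411206 0.        0.        0.        0.       ] [1.1965702  0.32097505 0.9063421 ] [[-0.39999061  0.91631843 -0.01918459]
 [ 0.68379253  0.28441999 -0.67196209]
 [-0.61027477 -0.2818968  -0.74033702]]
top [[410.307691     0.         278.69041647]
 [  0.         410.307691   208.81485372]
 [  0.           0.           1.        ]] [-0.02594765  0.          0.          0.          0.        ] [ 0.41271767 -0.00891232  0.90346826] [[-0.02040593 -0.99964222 -0.01729266]
 [-0.99616511  0.02180075 -0.08473372]
 [ 0.0850804   0.01549727 -0.99625356]]
```

View pics/scene0.png

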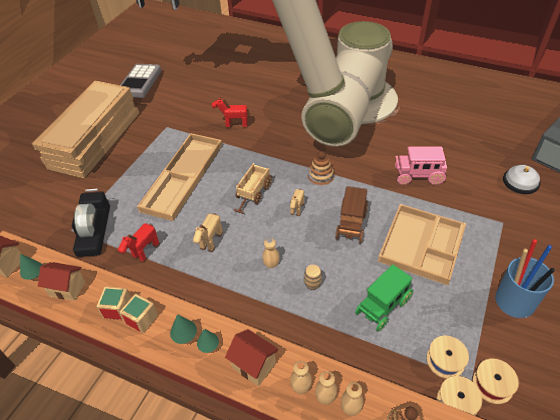

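View pics/top0.png

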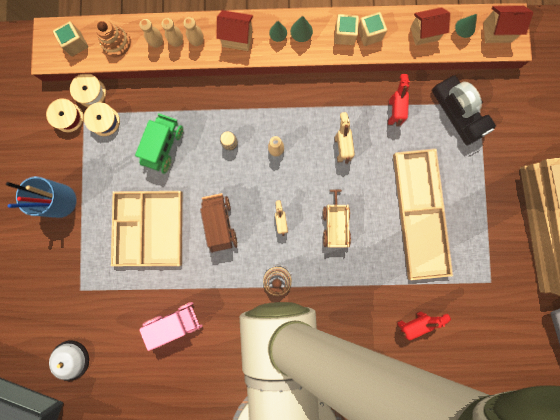

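The top view shows the brown coach (218,222), natural horse (346,138), cart (337,225), pony (281,218), barrel (228,141) and skittle (275,146). The long tray is at (424,215) and the square tray at (147,230). The green coach (158,142), pink coach (170,327) and red horses (400,100) and (425,325) are look-alikes, so I leave them alone.

```bash
cat > h.py <<'E'
import cv2,numpy as np
from rig import *
def cloud(d):
    h,w=d["depth"].shape
    uv=np.stack(np.meshgrid(np.arange(w),np.arange(h)),-1).reshape(-1,1,2).astype(float)
    n=cv2.undistortPoints(uv,d["K"],d["distortion"]).reshape(h,w,2)
    z=d["depth"][...,None]; c=np.concatenate([n*z,z],-1)
    E=d["extrinsics"]; return (c-E[:3,3])@E[:3,:3]
def blob(P,box,zlo,zhi=1,grow=0):
    u0,v0,u1,v1=box; Q=P[v0:v1,u0:u1].reshape(-1,3)
    return Q[(Q[:,2]>zlo)&(Q[:,2]<zhi)]
def rect(Q):
    (c,s,a)=cv2.minAreaRect(Q[:,:2].astype(np.float32))
    if s[0]<s[1]: s=s[::-1]; a+=90
    return np.round(c,4),np.round(s,4),round((a+90)%180-90,1)
E
python3 - <<'E'
from h import *
d=dict(np.load("top0.npz"));P=cloud(d)
print("table z",np.median(P[150:250,295:315,2]))
for n,b,zs in [("coach",(195,185,245,262),(.012,.03,.06)),("horse",(330,105,362,170),(.012,.03,.045,.066)),("cart",(315,180,360,255),(.012,.028,.04)),("pony",(268,195,296,242),(.012,.025,.05)),("barrel",(215,125,243,157),(.012,.03,.044)),("skittle",(262,130,290,165),(.012,.03,.06)),("long",(385,140,460,290),(.008,.016)),("sq",(100,180,190,275),(.008,.016)),("hive",(260,262,296,302),(.012,.03))]:
    for z in zs:
        Q=blob(P,b,z)
        print(n,z,len(Q),*rect(Q),Q.mean(0).round(4),"zmax",Q[:,2].max().round(4))
im=d["pixels"][:,:,::-1]
a=cv2.resize(im[90:270,190:365],None,fx=3.2,fy=3.2,interpolation=cv2.INTER_CUBIC)
cv2.imwrite("pics/toys.png",a)
s=np.hstack([im[180:280,100:190],im[145:285,388:460][:100],im[145:285,388:460][40:]])
cv2.imwrite("pics/trays.png",cv2.resize(s,None,fx=3.3,fy=3.3,interpolation=cv2.INTER_CUBIC))
E
```

```text
table z 0.0005045675846231481
coach 0.012 1534 [0.4655 0.082 ] [0.1729 0.1197] -85.4 [0.4587 0.1297 0.0752] zmax 0.9035
coach 0.03 1471 [0.4656 0.0815] [0.172  0.1195] -85.5 [0.4581 0.1304 0.0774] zmax 0.9035
coach 0.06 1014 [0.4551 0.0775] [0.172  0.0866] -89.4 [0.4534 0.1305 0.0912] zmax 0.9035
horse 0.012 650 [ 0.5365 -0.0966] [0.2974 0.0595] -24.0 [ 0.6224 -0.1337  0.0795] zmax 0.9035
horse 0.03 627 [ 0.5365 -0.0966] [0.2974 0.0595] -24.0 [ 0.6229 -0.1339  0.0817] zmax 0.9035
horse 0.045 596 [ 0.5365 -0.0966] [0.2974 0.0595] -24.0 [ 0.6238 -0.134   0.0839] zmax 0.9035
horse 0.066 175 [ 0.5428 -0.0824] [0.2974 0.0285] -24.0 [ 0.6389 -0.1244  0.1448] zmax 0.9035
cart 0.012 1151 [ 0.4684 -0.0783] [0.1363 0.124 ] 88.8 [ 0.4506 -0.1152  0.0457] zmax 0.9035
cart 0.028 726 [ 0.4503 -0.0781] [0.1362 0.0875] 88.4 [ 0.4465 -0.1154  0.0578] zmax 0.9035
cart 0.04 300 [ 0.4504 -0.0761] [0.1323 0.0873] 88.4 [ 0.4469 -0.1117  0.0966] zmax 0.9035
pony 0.012 302 [0.4583 0.0007] [0.093  0.0218] 8.2 [0.4645 0.0015 0.0708] zmax 0.9035
pony 0.025 302 [0.4583 0.0007] [0.093  0.0218] 8.2 [0.4645 0.0015
[... 475 characters left out ...]
.03 195 [0.5267 0.0082] [0.2282 0.0326] 0.4 [0.6168 0.0086 0.0672] zmax 0.9035
skittle 0.06 91 [0.5239 0.0064] [0.2232 0.0231] 1.9 [0.6155 0.0086 0.0997] zmax 0.9035
long 0.008 1981 [ 0.4637 -0.179 ] [0.3463 0.2773] -86.1 [ 0.4953 -0.2974  0.0374] zmax 0.9035
long 0.016 1649 [ 0.4637 -0.179 ] [0.3463 0.2773] -86.1 [ 0.5009 -0.296   0.0425] zmax 0.9035
sq 0.008 1416 [0.4519 0.1812] [0.3813 0.1617] 89.2 [0.4496 0.3008 0.0395] zmax 0.9035
sq 0.016 1102 [0.4514 0.1813] [0.3817 0.1613] 89.0 [0.4455 0.2997 0.0473] zmax 0.9035
hive 0.012 367 [ 0.3529 -0.0013] [0.105  0.0594] -36.7 [0.3379 0.0111 0.0514] zmax 0.9035
hive 0.03 263 [0.3605 0.0133] [0.1014 0.051 ] 3.7 [0.3377 0.011  0.0634] zmax 0.9035
```

View pics/toys.png

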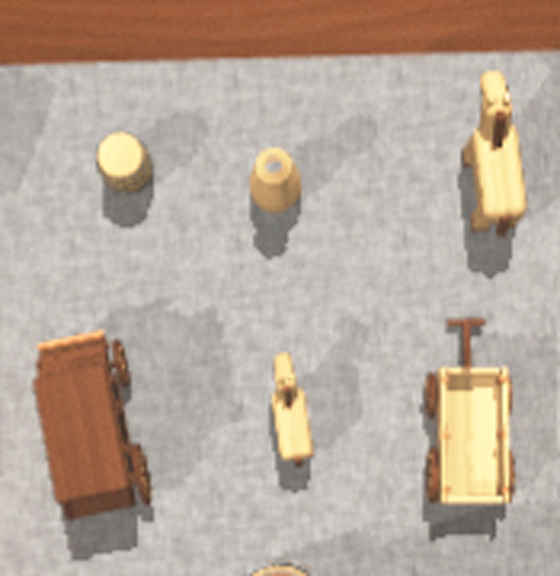

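View pics/trays.png

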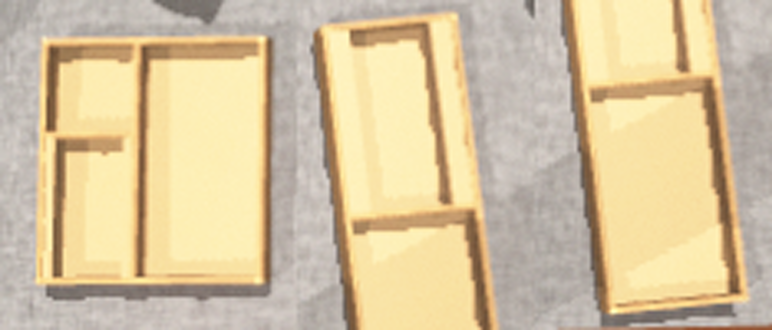

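The crops confirm which toys are meant. Heads, drawbar and coach seat all point up in the image (+x). The narrow horse bay with fillers is at the far end of the long tray, and the square tray has its pony bay lower left and barrel bay upper left. The zero-depth pixels need filtering out, so I measure again.

```bash
sed -i 's/def blob(P,box,zlo,zhi=1,/def blob(P,box,zlo,zhi=.2,/' h.py
python3 - <<'E'
from h import *
for cam in("top","scene"):
  d=dict(np.load(cam+"0.npz"));P=cloud(d)
  ok=d["depth"]>0
  P[~ok]=9
  R={}
  for n,c,r,zs in [("coach",(.455,.135),.08,(.012,.03,.06,.076)),("horse",(.62,-.14),.065,(.012,.03,.045,.066)),("cart",(.46,-.118),.075,(.012,.028,.04,.046)),("pony",(.46,0),.05,(.012,.025,.05)),("barrel",(.633,.108),.04,(.012,.03,.044)),("skittle",(.615,.009),.04,(.012,.03,.06)),("long",(.46,-.31),.16,(.008,.016)),("sq",(.445,.295),.115,(.008,.016)),("hive",(.335,.01),.045,(.012,.03))]:
    for z in zs:
        m=(P[...,2]>z)&(P[...,2]<.2)&(np.hypot(P[...,0]-c[0],P[...,1]-c[1])<r)
        k,l,s,_=cv2.connectedComponentsWithStats(m.astype(np.uint8))
        if k<2: continue
        Q=P[l==1+s[1:,4].argmax()]
        print(cam,n,z,len(Q),*rect(Q),"zmax",Q[:,2].max().round(4))
E
```

```text
top coach 0.012 1519 [0.4612 0.1347] [0.1175 0.0583] 10.5 zmax 0.0841
top coach 0.03 1456 [0.4616 0.1341] [0.1169 0.0567] 10.3 zmax 0.0841
top coach 0.06 999 [0.4542 0.1338] [0.082  0.0488] 10.4 zmax 0.0841
top coach 0.076 946 [0.4541 0.134 ] [0.0818 0.0482] 10.5 zmax 0.0841
top horse 0.012 636 [ 0.6316 -0.1382] [0.0978 0.0304] 5.0 zmax 0.0909
top horse 0.03 613 [ 0.6316 -0.1382] [0.0978 0.0304] 5.0 zmax 0.0909
top horse 0.045 582 [ 0.6331 -0.138 ] [0.0946 0.0304] 5.0 zmax 0.0909
top horse 0.066 161 [ 0.6594 -0.1353] [0.0422 0.0178] 7.4 zmax 0.0909
top cart 0.012 1134 [ 0.4676 -0.118 ] [0.124  0.0568] -1.2 zmax 0.0535
top cart 0.028 708 [ 0.4492 -0.1182] [0.0875 0.0559] -1.6 zmax 0.0535
top cart 0.04 283 [ 0.4494 -0.1187] [0.0875 0.0465] -0.9 zmax 0.0535
top cart 0.046 95 [ 0.4488 -0.1368] [0.087  0.0059] -3.2 zmax 0.0533
top pony 0.012 294 [0.4678 0.0021] [0.0737 0.0218] 8.2 zmax 0.0697
top pony 0.025 294 [0.4678 0.0021] [0.0737 0.0218] 8.2 zmax 0.0697
top pony 0.05 86 [0.4884 0.0047] [0.0322 0.0126] 8.2 zmax 0.0697
top barrel 0.012 266 [0.6392 0.1109] [0.0348 0.0343] -6.3 zmax 0.05
[... 1975 characters left out ...]
l 0.044 159 [0.6418 0.1152] [0.031  0.0304] 22.4 zmax 0.0532
scene skittle 0.012 335 [0.6283 0.0142] [0.0335 0.0292] -47.9 zmax 0.0771
scene skittle 0.03 246 [0.6274 0.0138] [0.0327 0.0274] -47.7 zmax 0.0771
scene skittle 0.06 92 [0.6258 0.013 ] [0.0235 0.0226] -53.9 zmax 0.0771
scene long 0.008 1459 [ 0.4716 -0.3034] [0.2807 0.0951] 4.1 zmax 0.0252
scene long 0.016 983 [ 0.4717 -0.3025] [0.2805 0.0937] 4.2 zmax 0.0252
scene sq 0.008 1367 [0.4538 0.2976] [0.1678 0.1513] -0.4 zmax 0.0247
scene sq 0.016 963 [0.4531 0.2976] [0.1666 0.1512] -0.3 zmax 0.0247
scene hive 0.012 725 [0.2982 0.0092] [0.063  0.0161] -90.0 zmax 0.1966
scene hive 0.03 725 [0.2982 0.0092] [0.063  0.0161] -90.0 zmax 0.1966
```

Careful with the scale: shifts go in shares of 0.25 m and turns go in shares of 360 degrees. That gives: 0.032 m / 0.25 = 0.128, -0.0222 m / 0.25 = -0.0888, 5.1 degrees / 360 = 0.0142.

```bash
cat >> h.py <<'E'
def plan(x,y,psi,z=None):
    s=observe(); p=s["position"]; R=s["tool_rot"]; a=np.degrees(np.arctan2(R[1,0],R[0,0]))
    w=np.array([x,y])-p[:2]; t=np.radians(psi); c,n=np.cos(t),np.sin(t)
    print("t",s["time_s"],"pos",p.round(4),"psi",a.round(2),"| turn",round(a-psi,2),"then dx",round(w[0]*c+w[1]*n,4),"dy",round(w[0]*n-w[1]*c,4),"dz",None if z is None else round(p[2]-z,4),"grip",s["grip_width"].round(4),s["gripper_force"].round(1),"F",s["ft_force"].round(1))
E
```

Emit:
nudge_tcp(
  plan=[
    [[0, 0, 0], 0.0139, 0.055],
    [[0, 0, 0], 0.0142, 0.055],
    [[0.128, -0.0888, 0], 0, 0.055],
    [[0.128, -0.0888, 0], 0, 0.055],
    [[0.128, -0.0888, 0], 0, 0.055],
    [[0.128, -0.0888, 0], 0, 0.055],
    [[0.128, -0.0888, 0], 0, 0.055],
    [[0.128, -0.0888, 0], 0, 0.055],
    [[0.128, -0.0888, 0], 0, 0.055],
    [[0.128, -0.0888, 0], 0, 0.055],
  ],
  force=40,
)

```text
time_s: 1.1
position: [0.3812, -0.3334, 0.2531]
tool_rot: [[0.997, 0.079, -0.0], [0.079, -0.997, 0.0], [-0.0, -0.0, -1.0]]
ft_force: [0.6, -0.9, 0.2]
grip_width: 0.0549
gripper_force: 0.0
```

Emit:
nudge_tcp(
  plan=[
    [[0.128, -0.0888, 0], 0, 0.055],
    [[0.128, -0.0888, 0], 0, 0.055],
    [[0.128, -0.0888, 0], 0, 0.055],
    [[0.128, -0.0888, 0], 0, 0.055],
    [[0.128, -0.0888, 0], 0, 0.055],
    [[0.128, -0.0888, 0], 0, 0.055],
    [[0.128, -0.0888, 0], 0, 0.055],
    [[0.128, -0.0888, 0], 0, 0.055],
    [[0, 0, 0], 0, 0.055],
    [[0, 0, 0], 0, 0.055],
  ],
)

```text
time_s: 2.1
position: [0.6214, -0.1369, 0.2525]
tool_rot: [[0.997, 0.081, -0.001], [0.081, -0.997, 0.0], [-0.001, -0.0, -1.0]]
ft_force: [0.6, -0.3, -0.6]
grip_width: 0.0549
gripper_force: 0.0
```

```bash
python3 - <<'E'
from h import *
print(tips_ahead); plan(.6215,-.1375,4.6,.053)
d=get_image("top");P=cloud(d);P[d["depth"]==0]=9;print("coach roof z",np.median(P[215:235,210:225,2]),"hive",np.percentile(P[270:300,265:290,2],[50,90]))
E
```

```text
0.022Traceback (most recent call last):
  File "<stdin>", line 2, in <module>
  File "h.py", line 19, in plan
    print("t",s["time_s"],"pos",p.round(4),"psi",a.round(2),"| turn",round(a-psi,2),"then dx",round(w[0]*c+w[1]*n,4),"dy",round(w[0]*n-w[1]*c,4),"dz",None if z is None else round(p[2]-z,4),"grip",s["grip_width"].round(4),s["gripper_force"].round(1),"F",s["ft_force"].round(1))
                                                                                                                                                                                                    ^^^^^^^^^^^^^^^^^^^^^
AttributeError: 'float' object has no attribute 'round'
```

In the tool's units: 0.04 m / 0.25 = 0.16, 0.02 m / 0.25 = 0.08.

```bash
sed -i 's/s\["grip_width"\].round(4),s\["gripper_force"\].round(1)/round(s["grip_width"],4),round(float(s["gripper_force"]),1)/' h.py
```

Emit:
nudge_tcp(
  plan=[
    [[0, 0, 0.16], 0, 0.055],
    [[0, 0, 0.16], 0, 0.055],
    [[0, 0, 0.16], 0, 0.055],
    [[0, 0, 0.12], 0, 0.055],
    [[0, 0, 0.08], 0, 0.055],
    [[0, 0, 0], 0, 0.055],
  ],
)

```text
time_s: 2.7
position: [0.6193, -0.1379, 0.0808]
tool_rot: [[0.997, 0.078, -0.006], [0.078, -0.997, 0.002], [-0.005, -0.003, -1.0]]
ft_force: [-0.6, 0.4, 0.0]
grip_width: 0.0546
gripper_force: 0.0
```

```bash
python3 - <<'E'
from h import *
plan(.6215,-.1375,4.6,.057)
d=get_image("top");P=cloud(d);P[d["depth"]==0]=9;print("coach roof z",np.median(P[215:235,210:225,2]),"hive",np.percentile(P[270:300,265:290,2],[50,90]))
d=get_image("scene");cv2.imwrite("pics/s1.png",cv2.resize(d["pixels"][130:290,150:350,::-1],None,fx=4,fy=3.7*4/3.7))
E
```

```text
t 2.7 pos [ 0.6193 -0.1379  0.0808] psi 4.47 | turn -0.13 then dx 0.0023 dy -0.0003 dz 0.0238 grip 0.0546 0.0 F [-0.6  0.4  0. ]
coach roof z 0.5897859598918649 hive [0.59821425 0.59984514]
```

View pics/s1.png

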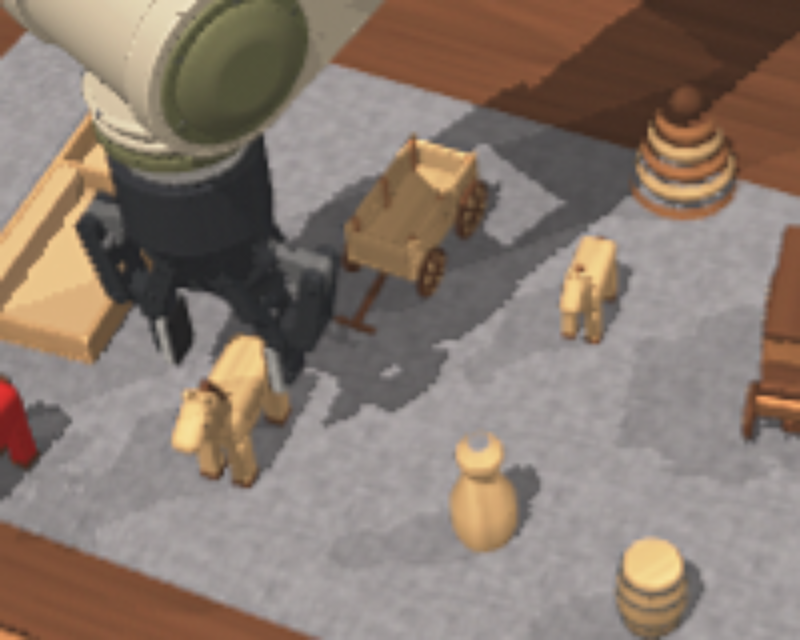

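The crop shows the fingers at crop (175,340) and (285,370), astride the horse's trunk at about (240,370), so they are centred. Next I go down, close and lift.

In the tool's units: 0.012 m / 0.25 = 0.048.

Emit:
nudge_tcp(
  plan=[
    [[0, 0, 0.048], 0, 0.055],
    [[0, 0, 0.048], 0, 0.055],
    [[0, 0, 0], 0, 0.055],
    [[0, 0, 0], 0, 0.0],
    [[0, 0, 0], 0, 0.0],
    [[0, 0, 0], 0, 0.0],
    [[0, 0, 0], 0, 0.0],
    [[0, 0, 0], 0, 0],
  ],
  force=40,
)

```text
time_s: 3.6
position: [0.6216, -0.1374, 0.0598]
tool_rot: [[0.997, 0.079, 0.001], [0.079, -0.997, -0.0], [0.001, 0.0, -1.0]]
ft_force: [0.2, -0.0, 2.0]
grip_width: 0.0295
gripper_force: 40.1
```

```bash
python3 - <<'E'
from h import *
plan(.6215,-.1375,4.6,.057)
d=get_image("scene");cv2.imwrite("pics/s2.png",cv2.resize(d["pixels"][170:260,160:270,::-1],None,fx=6,fy=6))
E
```

```text
t 3.6 pos [ 0.6216 -0.1374  0.0598] psi 4.56 | turn -0.04 then dx -0.0001 dy 0.0001 dz 0.0028 grip 0.0295 40.1 F [ 0.2 -0.   2. ]
```

View pics/s2.png

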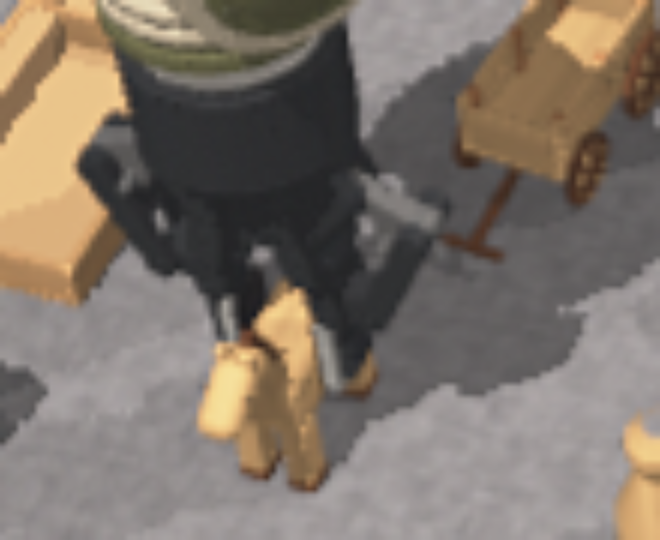

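The horse is held at 29.5 mm, which matches its 30 mm thickness. The near fingertip is at crop (350,390), between the trunk and the legs. I lift now and check the height of that fingertip.

In the tool's units: -0.03 m / 0.25 = -0.12, -0.015 m / 0.25 = -0.06.

```bash
python3 - <<'E'
from h import *
d=dict(np.load("scene0.npz"));E=d["extrinsics"];R=E[:3,:3];o=-R.T@E[:3,3]
r=R.T@np.append(cv2.undistortPoints(np.array([[[218.3,235.]]]),d["K"],d["distortion"]).ravel(),1)
for y in(-.122,-.115,-.11): print((o+r*(y-o[1])/r[1]).round(4))
E
```

```text
[ 0.6119 -0.122   0.0136]
[ 0.6212 -0.115   0.0277]
[ 0.6278 -0.11    0.0378]
```

Emit:
nudge_tcp(
  plan=[
    [[0, 0, -0.04], 0, 0],
    [[0, 0, -0.1], 0, 0],
    [[0, 0, -0.12], 0, 0],
    [[0, 0, -0.12], 0, 0],
    [[0, 0, -0.06], 0, 0],
    [[0, 0, 0], 0, 0],
  ],
)

```text
time_s: 4.25
position: [0.622, -0.1376, 0.1721]
tool_rot: [[0.997, 0.08, 0.004], [0.08, -0.997, -0.002], [0.004, 0.002, -1.0]]
ft_force: [0.4, 0.1, -0.8]
grip_width: 0.0292
gripper_force: 39.6
```

```bash
python3 -c "
from h import *
plan(.5328,-.3002,4.1,.063)"
```

```text
t 4.25 pos [ 0.622  -0.1376  0.1721] psi 4.56 | turn 0.46 then dx -0.1006 dy 0.1559 dz 0.1091 grip 0.0292 39.6 F [ 0.4  0.1 -0.8]
```

In the tool's units: 0.0312 m / 0.25 = 0.1248, -0.0201 m / 0.25 = -0.0804, 0.46 degrees / 360 = 0.0013.

Emit:
nudge_tcp(
  plan=[
    [[0, 0, 0], 0.0013, 0],
    [[-0.0804, 0.1248, 0], 0, 0],
    [[-0.0804, 0.1248, 0], 0, 0],
    [[-0.0804, 0.1248, 0], 0, 0],
    [[-0.0804, 0.1248, 0], 0, 0],
    [[-0.0804, 0.1248, 0], 0, 0],
    [[0, 0, 0], 0, 0],
    [[0, 0, 0], 0, 0],
    [[0, 0, 0], 0, 0],
  ],
)

```text
time_s: 5.15
position: [0.5324, -0.2991, 0.1685]
tool_rot: [[0.997, 0.072, -0.001], [0.072, -0.997, 0.001], [-0.001, -0.001, -1.0]]
ft_force: [0.6, -0.0, -0.4]
grip_width: 0.0291
gripper_force: 39.7
```

```bash
python3 - <<'E'
from h import *
plan(.5328,-.3002,4.1,.063)
E
```

```text
t 5.15 pos [ 0.5324 -0.2991  0.1685] psi 4.13 | turn 0.03 then dx 0.0003 dy 0.0011 dz 0.1055 grip 0.0291 39.7 F [ 0.6 -0.  -0.4]
```

In the tool's units: 0.03 m / 0.25 = 0.12, 0.025 m / 0.25 = 0.1.

Emit:
nudge_tcp(
  plan=[
    [[0, 0.004, 0.12], 0, 0],
    [[0, 0, 0.12], 0, 0],
    [[0, 0, 0.1], 0, 0],
    [[0, 0, 0.06], 0, 0],
    [[0, 0, 0], 0, 0],
    [[0, 0, 0], 0, 0],
    [[0, 0, 0.008], 0, 0],
    [[0, 0, 0], 0, 0],
  ],
)

```text
time_s: 5.95
position: [0.5326, -0.3011, 0.068]
tool_rot: [[0.997, 0.072, 0.001], [0.072, -0.997, -0.001], [0.001, 0.001, -1.0]]
ft_force: [-0.6, 0.0, -1.2]
grip_width: 0.0292
gripper_force: 39.8
```

Emit:
nudge_tcp(
  plan=[
    [[0, 0, 0.008], 0, 0],
    [[0, 0, 0], 0, 0],
    [[0, 0, 0], 0, 0],
  ],
)

```text
time_s: 6.25
position: [0.5323, -0.3012, 0.0654]
tool_rot: [[0.997, 0.071, 0.0], [0.071, -0.997, -0.0], [0.0, 0.0, -1.0]]
ft_force: [0.2, -0.2, -0.5]
grip_width: 0.0296
gripper_force: 39.8
```

```bash
python3 - <<'E'
from h import *
d=get_image("scene");cv2.imwrite("pics/s3.png",cv2.resize(d["pixels"][110:230,110:270,::-1],None,fx=5,fy=5))
E
```

```text
(no output)
```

View pics/s3.png

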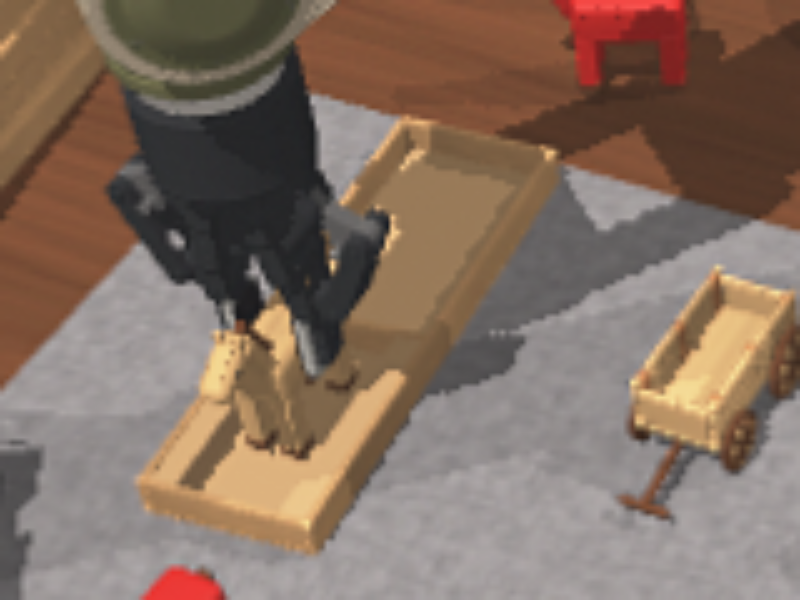

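The crop shows the horse inside its bay, with front hooves at crop (260,440) and (297,448) clear of the fillers. I ease it down until it makes contact.

In the tool's units: 0.001 m / 0.25 = 0.004.

Emit:
nudge_tcp(
  plan=[
    [[0, 0, 0.004], 0, 0],
    [[0, 0, 0], 0, 0],
    [[0, 0, 0.004], 0, 0],
    [[0, 0, 0], 0, 0],
  ],
)

```text
time_s: 6.7
position: [0.5322, -0.3011, 0.0632]
tool_rot: [[0.997, 0.071, -0.0], [0.071, -0.997, 0.0], [-0.0, -0.0, -1.0]]
ft_force: [-0.2, 0.6, -0.2]
grip_width: 0.0292
gripper_force: 39.8
```

Emit:
nudge_tcp(
  plan=[
    [[0, 0, 0.004], 0, 0],
    [[0, 0, 0], 0, 0],
  ],
)

```text
time_s: 6.9
position: [0.5323, -0.3012, 0.0628]
tool_rot: [[0.997, 0.071, 0.0], [0.071, -0.997, -0.0], [0.0, 0.0, -1.0]]
ft_force: [0.0, 0.4, 3.6]
grip_width: 0.0291
gripper_force: 40.2
```

In the tool's units: -0.04 m / 0.25 = -0.16, -0.03 m / 0.25 = -0.12, -6.4 degrees / 360 = -0.0178.

Emit:
nudge_tcp(
  plan=[
    [[0, 0, 0], 0, 0.045],
    [[0, 0, 0], 0, 0.045],
    [[0, 0, 0], 0, 0.045],
    [[0, 0, -0.02], 0, 0.045],
    [[0, 0, -0.12], 0, 0.045],
    [[0, 0, -0.16], 0, 0.045],
    [[0, 0, -0.16], 0, 0.07],
    [[0, 0, -0.1], 0, 0.07],
    [[0, 0, 0], -0.0178, 0.07],
    [[0, 0, 0], 0, 0.07],
  ],
)

```text
time_s: 7.9
position: [0.5324, -0.3011, 0.2033]
tool_rot: [[0.983, 0.183, 0.001], [0.183, -0.983, -0.001], [0.001, 0.001, -1.0]]
ft_force: [0.1, 0.1, -0.3]
grip_width: 0.07
gripper_force: 0.0
```

```bash
python3 - <<'E'
from h import *
plan(.4557,.135,10.5,.07)
d=get_image("top");P=cloud(d);m=(d["depth"]>0)&(P[...,2]>.03)&(P[...,2]<.1)&(np.hypot(P[...,0]-.545,P[...,1]+.3)<.075)
Q=P[m];print(rect(Q),Q[:,2].max(), "target .5448 -.2993")
E
```

```text
t 7.9 pos [ 0.5324 -0.3011  0.2033] psi 10.56 | turn 0.06 then dx 0.0041 dy -0.4428 dz 0.1333 grip 0.07 0.0 F [ 0.1  0.1 -0.3]
(array([ 0.5429, -0.2982]), array([0.098 , 0.0235]), 4.1) 0.09224360207019422 target .5448 -.2993
```

Emit:
nudge_tcp(
  plan=[
    [[0, -0.16, 0], 0, 0.07],
    [[0, -0.16, 0], 0, 0.07],
    [[0, -0.16, 0], 0, 0.07],
    [[0, -0.16, 0], 0, 0.07],
    [[0, -0.16, 0], 0, 0.07],
    [[0, -0.16, 0], 0, 0.07],
    [[0, -0.16, 0], 0, 0.07],
    [[0, -0.16, 0], 0, 0.07],
    [[0, -0.16, 0], 0, 0.07],
    [[0, -0.16, 0], 0, 0.07],
  ],
)

```text
time_s: 8.95
position: [0.4586, 0.0937, 0.2018]
tool_rot: [[0.984, 0.179, -0.001], [0.179, -0.984, 0.0], [-0.001, -0.0, -1.0]]
ft_force: [0.7, 0.3, -0.1]
grip_width: 0.07
gripper_force: 0.0
```

Emit:
nudge_tcp(
  plan=[
    [[0.016, -0.1712, 0], 0, 0.07],
    [[0, 0, 0], 0, 0.07],
    [[0, 0, 0], 0, 0.07],
    [[0, 0, 0], 0, 0.07],
  ],
)

```text
time_s: 9.35
position: [0.4556, 0.1343, 0.202]
tool_rot: [[0.984, 0.18, -0.001], [0.18, -0.984, -0.0], [-0.001, 0.0, -1.0]]
ft_force: [-0.1, -0.1, -0.9]
grip_width: 0.0698
gripper_force: 0.0
```

```bash
python3 - <<'E'
from h import *
plan(.4557,.135,10.5,.06)
E
```

```text
t 9.35 pos [0.4556 0.1343 0.202 ] psi 10.38 | turn -0.12 then dx 0.0002 dy -0.0006 dz 0.142 grip 0.0698 0.0 F [-0.1 -0.1 -0.9]
```

In the tool's units: 0.04 m / 0.25 = 0.16, 0.02 m / 0.25 = 0.08.

Emit:
nudge_tcp(
  plan=[
    [[0, 0, 0.16], 0, 0.07],
    [[0, 0, 0.16], 0, 0.07],
    [[0, 0, 0.08], 0, 0.07],
    [[0, 0, 0], 0, 0.07],
    [[0, 0, 0.08], 0, 0.07],
    [[0, 0, 0.08], 0, 0.07],
    [[0, 0, 0], 0, 0.07],
  ],
)

```text
time_s: 10.05
position: [0.4554, 0.1342, 0.0618]
tool_rot: [[0.984, 0.18, -0.002], [0.18, -0.984, -0.0], [-0.002, -0.0, -1.0]]
ft_force: [1.4, -0.7, 0.2]
grip_width: 0.0698
gripper_force: 0.0
```

Emit:
nudge_tcp(
  plan=[
    [[0, 0, 0], 0, 0],
    [[0, 0, 0], 0, 0],
    [[0, 0, 0], 0, 0],
    [[0, 0, 0], 0, 0],
    [[0, 0, 0], 0, 0],
  ],
  force=50,
)

```text
time_s: 10.55
position: [0.4565, 0.1348, 0.0638]
tool_rot: [[0.983, 0.182, 0.003], [0.182, -0.983, -0.0], [0.003, 0.001, -1.0]]
ft_force: [0.4, -1.1, 7.6]
grip_width: 0.0471
gripper_force: 51.1
```

```bash
python3 - <<'E'
from h import *
plan(.4557,.135,10.5,.062)
E
```

```text
t 10.55 pos [0.4565 0.1348 0.0638] psi 10.48 | turn -0.02 then dx -0.0007 dy -0.0003 dz 0.0018 grip 0.0471 51.1 F [ 0.4 -1.1  7.6]
```

In the tool's units: -0.04 m / 0.25 = -0.16, -0.035 m / 0.25 = -0.14, 6.4 degrees / 360 = 0.0178.

Emit:
nudge_tcp(
  plan=[
    [[0, 0, -0.04], 0, 0],
    [[0, 0, -0.12], 0, 0],
    [[0, 0, -0.16], 0, 0],
    [[0, 0, -0.14], 0, 0],
    [[0, 0, -0.06], 0, 0],
    [[0, 0, 0], 0.0178, 0],
    [[0, 0, 0], 0, 0],
    [[0, 0, 0], 0, 0],
  ],
)

```text
time_s: 11.35
position: [0.4552, 0.135, 0.1926]
tool_rot: [[0.997, 0.074, -0.0], [0.074, -0.997, 0.0], [-0.0, -0.0, -1.0]]
ft_force: [0.8, 0.1, -0.7]
grip_width: 0.0473
gripper_force: 51.8
```

```bash
python3 - <<'E'
from h import *
plan(.4032,-.3094,4.1,.067)
E
```

```text
t 11.35 pos [0.4552 0.135  0.1926] psi 4.25 | turn 0.15 then dx -0.0837 dy 0.4396 dz 0.1256 grip 0.0473 51.8 F [ 0.8  0.1 -0.7]
```

In the tool's units: 0.04 m / 0.25 = 0.16, -0.0076 m / 0.25 = -0.0304.

Emit:
nudge_tcp(
  plan=[
    [[-0.0304, 0.16, 0], 0, 0],
    [[-0.0304, 0.16, 0], 0, 0],
    [[-0.0304, 0.16, 0], 0, 0],
    [[-0.0304, 0.16, 0], 0, 0],
    [[-0.0304, 0.16, 0], 0, 0],
    [[-0.0304, 0.16, 0], 0, 0],
    [[-0.0304, 0.16, 0], 0, 0],
    [[-0.0304, 0.16, 0], 0, 0],
    [[-0.0304, 0.16, 0], 0, 0],
    [[-0.0304, 0.16, 0], 0, 0],
  ],
)

```text
time_s: 12.35
position: [0.4077, -0.2709, 0.1921]
tool_rot: [[0.997, 0.074, -0.001], [0.074, -0.997, 0.001], [-0.001, -0.001, -1.0]]
ft_force: [1.8, -0.2, -1.1]
grip_width: 0.0474
gripper_force: 52.2
```

Emit:
nudge_tcp(
  plan=[
    [[-0.0308, 0.1584, 0], 0, 0],
    [[0, 0, 0], 0, 0],
    [[0, 0, 0], 0, 0],
    [[0, 0, 0], 0, 0],
  ],
)

```text
time_s: 12.75
position: [0.4034, -0.3085, 0.1921]
tool_rot: [[0.997, 0.073, -0.001], [0.073, -0.997, 0.001], [-0.001, -0.001, -1.0]]
ft_force: [-0.2, -0.4, -0.5]
grip_width: 0.0474
gripper_force: 52.5
```

```bash
python3 - <<'E'
from h import *
plan(.4032,-.3094,4.1,.067)
E
```

```text
t 12.75 pos [ 0.4034 -0.3085  0.1921] psi 4.19 | turn 0.09 then dx -0.0003 dy 0.0009 dz 0.1251 grip 0.0474 52.5 F [-0.2 -0.4 -0.5]
```

Emit:
nudge_tcp(
  plan=[
    [[0, 0.004, 0.12], 0, 0],
    [[0, 0, 0.12], 0, 0],
    [[0, 0, 0.12], 0, 0],
    [[0, 0, 0.08], 0, 0],
    [[0, 0, 0.04], 0, 0],
    [[0, 0, 0], 0, 0],
    [[0, 0, 0.008], 0, 0],
    [[0, 0, 0], 0, 0],
  ],
)

```text
time_s: 13.55
position: [0.4039, -0.3106, 0.0712]
tool_rot: [[0.997, 0.072, 0.001], [0.072, -0.997, -0.001], [0.001, 0.001, -1.0]]
ft_force: [0.5, -0.4, -1.6]
grip_width: 0.0474
gripper_force: 52.4
```

Emit:
nudge_tcp(
  plan=[
    [[0, 0, 0.004], 0, 0],
    [[0, 0, 0], 0, 0],
    [[0, 0, 0.004], 0, 0],
    [[0, 0, 0], 0, 0],
  ],
)

```text
time_s: 13.95
position: [0.4035, -0.3105, 0.0684]
tool_rot: [[0.997, 0.071, 0.0], [0.071, -0.997, -0.0], [0.0, 0.0, -1.0]]
ft_force: [-0.0, -0.1, -1.6]
grip_width: 0.0475
gripper_force: 52.4
```

In the tool's units: 0.001 m / 0.25 = 0.004.

Emit:
nudge_tcp(
  plan=[
    [[0, 0, 0.004], 0, 0],
    [[0, 0, 0], 0, 0],
  ],
)

```text
time_s: 14.15
position: [0.4035, -0.3104, 0.0672]
tool_rot: [[0.997, 0.071, -0.0], [0.071, -0.997, 0.0], [-0.0, -0.0, -1.0]]
ft_force: [-0.4, 0.1, -1.2]
grip_width: 0.0477
gripper_force: 52.4
```

Emit:
nudge_tcp(
  plan=[
    [[0, 0, 0.004], 0, 0],
    [[0, 0, 0], 0, 0],
  ],
)

```text
time_s: 14.35
position: [0.4035, -0.3105, 0.0668]
tool_rot: [[0.997, 0.071, 0.0], [0.071, -0.997, -0.0], [0.0, 0.0, -1.0]]
ft_force: [-1.4, 1.8, 6.3]
grip_width: 0.0479
gripper_force: 53.2
```

Emit:
nudge_tcp(
  plan=[
    [[0, 0, 0.004], 0, 0],
    [[0, 0, 0], 0, 0],
  ],
)

```text
time_s: 14.55
position: [0.4036, -0.3105, 0.0667]
tool_rot: [[0.997, 0.072, 0.001], [0.072, -0.997, -0.001], [0.0, 0.001, -1.0]]
ft_force: [-4.1, 2.8, 16.0]
grip_width: 0.0475
gripper_force: 54.4
```

In the tool's units: -0.04 m / 0.25 = -0.16, -0.03 m / 0.25 = -0.12, 5.1 degrees / 360 = 0.0142.

Emit:
nudge_tcp(
  plan=[
    [[0, 0, -0.004], 0, 0.062],
    [[0, 0, 0], 0, 0.062],
    [[0, 0, 0], 0, 0.062],
    [[0, 0, -0.02], 0, 0.062],
    [[0, 0, -0.12], 0, 0.062],
    [[0, 0, -0.16], 0, 0.062],
    [[0, 0, -0.16], 0, 0.062],
    [[0, 0, -0.08], 0, 0.062],
    [[0, 0, 0], 0.0142, 0.062],
    [[0, 0, 0], 0, 0.062],
  ],
  force=30,
)

```text
time_s: 15.55
position: [0.4036, -0.3104, 0.202]
tool_rot: [[1.0, -0.018, 0.001], [-0.018, -1.0, -0.001], [0.001, 0.001, -1.0]]
ft_force: [-0.4, 0.8, -0.5]
grip_width: 0.0618
gripper_force: 0.0
```

```bash
python3 - <<'E'
from h import *
plan(.4499,-.1165,-1,.05)
d=get_image("top");P=cloud(d)
for c,zl in(((.545,-.3),.03),((.409,-.309),.03)):
  m=(d["depth"]>0)&(P[...,2]>zl)&(P[...,2]<.1)&(np.hypot(P[...,0]-c[0],P[...,1]-c[1])<.068)
  Q=P[m];print(c,rect(Q),Q[:,2].max(),len(Q))
E
```

```text
t 15.55 pos [ 0.4036 -0.3104  0.202 ] psi -1.05 | turn -0.05 then dx 0.0429 dy -0.1947 dz 0.152 grip 0.0618 0.0 F [-0.4  0.8 -0.5]
(0.545, -0.3) (array([ 0.543 , -0.3016]), array([0.0978, 0.0304]), 4.9) 0.09383359947951189 696
(0.409, -0.309) (array([ 0.4083, -0.3088]), array([0.117 , 0.0524]), 3.6) 0.08893022465003819 1417
```

In the tool's units: 0.04 m / 0.25 = 0.16, -0.039 m / 0.25 = -0.156.

Emit:
nudge_tcp(
  plan=[
    [[0.0344, -0.156, 0], 0, 0.062],
    [[0.0344, -0.156, 0], 0, 0.062],
    [[0.0344, -0.156, 0], 0, 0.062],
    [[0.0344, -0.156, 0], 0, 0.062],
    [[0.0344, -0.156, 0], 0, 0.062],
    [[0, 0, 0.16], 0, 0.062],
    [[0, 0, 0.16], 0, 0.062],
    [[0, 0, 0], 0, 0.062],
    [[0, 0, 0], 0, 0.062],
  ],
)

```text
time_s: 16.5
position: [0.4501, -0.1164, 0.1217]
tool_rot: [[1.0, -0.017, -0.001], [-0.017, -1.0, 0.001], [-0.001, -0.001, -1.0]]
ft_force: [-0.8, 0.4, 0.2]
grip_width: 0.0621
gripper_force: 0.0
```

Emit:
nudge_tcp(
  plan=[
    [[0, 0, 0.12], 0, 0.062],
    [[0, 0, 0.08], 0, 0.062],
    [[0, 0, 0.04], 0, 0.062],
    [[0, 0, 0.04], 0, 0.062],
    [[0, 0, 0], 0, 0.062],
    [[0, 0, 0], 0, 0.062],
  ],
)

```text
time_s: 17.1
position: [0.4504, -0.1165, 0.0521]
tool_rot: [[1.0, -0.018, 0.001], [-0.018, -1.0, -0.001], [0.001, 0.001, -1.0]]
ft_force: [0.3, 0.3, 0.7]
grip_width: 0.0621
gripper_force: 0.0
```

```bash
python3 - <<'E'
from h import *
plan(.4499,-.1165,-1,.05)
E
```

```text
t 17.1 pos [ 0.4504 -0.1165  0.0521] psi -1.0 | turn -0.0 then dx -0.0005 dy -0.0 dz 0.0021 grip 0.0621 0.0 F [0.3 0.3 0.7]
```

In the tool's units: 0.002 m / 0.25 = 0.008.

Emit:
nudge_tcp(
  plan=[
    [[0, 0, 0.008], 0, 0.062],
    [[0, 0, 0], 0, 0],
    [[0, 0, 0], 0, 0],
    [[0, 0, 0], 0, 0],
    [[0, 0, 0], 0, 0],
    [[0, 0, 0], 0, 0],
  ],
  force=35,
)

```text
time_s: 17.7
position: [0.4501, -0.1163, 0.0498]
tool_rot: [[1.0, -0.017, 0.001], [-0.017, -1.0, -0.0], [0.001, 0.0, -1.0]]
ft_force: [-1.7, 0.5, 5.4]
grip_width: 0.0432
gripper_force: 35.7
```

Emit:
nudge_tcp(
  plan=[
    [[0, 0, -0.04], 0, 0],
    [[0, 0, -0.12], 0, 0],
    [[0, 0, -0.16], 0, 0],
    [[0, 0, -0.16], 0, 0],
    [[0, 0, -0.08], 0, 0],
    [[0, 0, 0], 0, 0],
    [[0, 0, 0], 0, 0],
  ],
)

```text
time_s: 18.4
position: [0.4496, -0.116, 0.1891]
tool_rot: [[1.0, -0.018, -0.0], [-0.018, -1.0, 0.0], [-0.0, -0.0, -1.0]]
ft_force: [0.2, 0.3, -1.7]
grip_width: 0.0432
gripper_force: 36.4
```

```bash
python3 - <<'E'
from h import *
plan(.4351,.2659,-.7,.05)
d=get_image("scene");cv2.imwrite("pics/s4.png",cv2.resize(d["pixels"][60:280,170:400,::-1],None,fx=2.6,fy=2.6))
E
```

```text
t 18.4 pos [ 0.4496 -0.116   0.1891] psi -1.01 | turn -0.31 then dx -0.0191 dy -0.3817 dz 0.1391 grip 0.0432 36.4 F [ 0.2  0.3 -1.7]
```

View pics/s4.png

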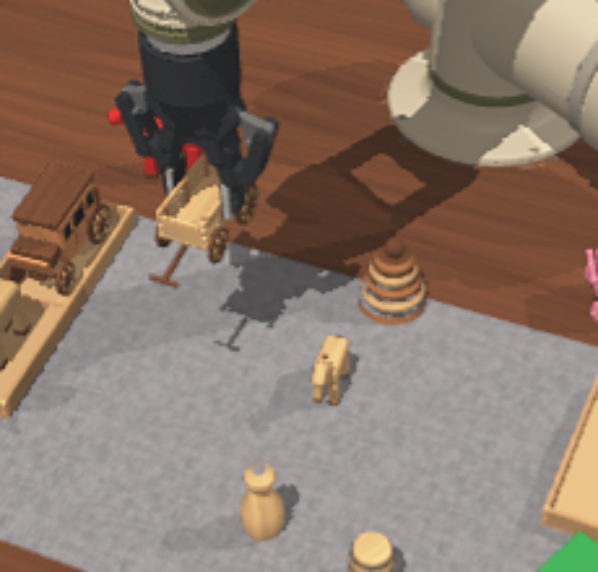

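The crop shows the cart hanging level in the jaws at crop (205,210), with the coach standing in its bay at (55,235). The skittle (262,500) is undisturbed.

In the tool's units: -0.0382 m / 0.25 = -0.1528, -0.0019 m / 0.25 = -0.0076, -0.3 degrees / 360 = -0.0008.

Emit:
nudge_tcp(
  plan=[
    [[-0.0076, -0.1528, 0], -0.0008, 0],
    [[-0.0076, -0.1528, 0], 0, 0],
    [[-0.0076, -0.1528, 0], 0, 0],
    [[-0.0076, -0.1528, 0], 0, 0],
    [[-0.0076, -0.1528, 0], 0, 0],
    [[-0.0076, -0.1528, 0], 0, 0],
    [[-0.0076, -0.1528, 0], 0, 0],
    [[-0.0076, -0.1528, 0], 0, 0],
    [[-0.0076, -0.1528, 0], 0, 0],
    [[-0.0076, -0.1528, 0], 0, 0],
  ],
)

```text
time_s: 19.45
position: [0.435, 0.2674, 0.1877]
tool_rot: [[1.0, -0.012, -0.003], [-0.012, -1.0, -0.001], [-0.003, 0.001, -1.0]]
ft_force: [1.2, -0.7, -0.9]
grip_width: 0.0432
gripper_force: 36.4
```

Emit:
nudge_tcp(
  plan=[
    [[0, 0, 0.08], 0, 0],
    [[0, 0, 0], 0, 0],
    [[0, 0, 0], 0, 0],
    [[0, 0, 0], 0, 0],
  ],
)

```text
time_s: 19.85
position: [0.4361, 0.2654, 0.1695]
tool_rot: [[1.0, -0.013, -0.0], [-0.013, -1.0, -0.0], [-0.0, 0.0, -1.0]]
ft_force: [-0.2, -0.1, -2.1]
grip_width: 0.0433
gripper_force: 36.4
```

```bash
python3 - <<'E'
from h import *
plan(.4351,.2659,-.7,.053)
E
```

```text
t 19.85 pos [0.4361 0.2654 0.1695] psi -0.77 | turn -0.07 then dx -0.001 dy -0.0005 dz 0.1165 grip 0.0433 36.4 F [-0.2 -0.1 -2.1]
```

In the tool's units: 0.03 m / 0.25 = 0.12, 0.025 m / 0.25 = 0.1.

Emit:
nudge_tcp(
  plan=[
    [[-0.004, 0, 0.12], 0, 0],
    [[0, 0, 0.12], 0, 0],
    [[0, 0, 0.1], 0, 0],
    [[0, 0, 0.06], 0, 0],
    [[0, 0, 0.04], 0, 0],
    [[0, 0, 0], 0, 0],
    [[0, 0, 0.012], 0, 0],
    [[0, 0, 0], 0, 0],
  ],
)

```text
time_s: 20.65
position: [0.4352, 0.266, 0.0569]
tool_rot: [[1.0, -0.012, 0.001], [-0.012, -1.0, 0.0], [0.001, -0.0, -1.0]]
ft_force: [-0.4, 0.8, -0.8]
grip_width: 0.0433
gripper_force: 36.5
```

Emit:
nudge_tcp(
  plan=[
    [[0, 0, 0.004], 0, 0],
    [[0, 0, 0], 0, 0],
  ],
)

```text
time_s: 20.85
position: [0.435, 0.2661, 0.0557]
tool_rot: [[1.0, -0.012, 0.001], [-0.012, -1.0, 0.0], [0.001, -0.0, -1.0]]
ft_force: [-0.2, -0.3, -0.4]
grip_width: 0.043
gripper_force: 36.5
```

Emit:
nudge_tcp(
  plan=[
    [[0, 0, 0.004], 0, 0],
    [[0, 0, 0], 0, 0],
  ],
)

```text
time_s: 21.05
position: [0.4348, 0.266, 0.0543]
tool_rot: [[1.0, -0.012, 0.0], [-0.012, -1.0, 0.0], [0.0, -0.0, -1.0]]
ft_force: [-0.4, -0.1, -1.4]
grip_width: 0.0437
gripper_force: 36.5
```

In the tool's units: 0.001 m / 0.25 = 0.004.

Emit:
nudge_tcp(
  plan=[
    [[0, 0, 0.004], 0, 0],
    [[0, 0, 0], 0, 0],
  ],
)

```text
time_s: 21.25
position: [0.4348, 0.266, 0.0532]
tool_rot: [[1.0, -0.012, -0.0], [-0.012, -1.0, -0.0], [-0.0, 0.0, -1.0]]
ft_force: [-0.2, 0.4, -2.1]
grip_width: 0.0433
gripper_force: 36.5
```

Emit:
nudge_tcp(
  plan=[
    [[0, 0, 0.004], 0, 0],
    [[0, 0, 0], 0, 0],
  ],
)

```text
time_s: 21.45
position: [0.4349, 0.266, 0.0528]
tool_rot: [[1.0, -0.012, 0.0], [-0.012, -1.0, 0.0], [0.0, -0.0, -1.0]]
ft_force: [-0.9, 0.1, 4.7]
grip_width: 0.0436
gripper_force: 37.3
```

Careful with the scale: shifts go in shares of 0.25 m and turns go in shares of 360 degrees. That gives: -0.04 m / 0.25 = -0.16, -0.03 m / 0.25 = -0.12, -4.45 degrees / 360 = -0.0124.

Emit:
nudge_tcp(
  plan=[
    [[0, 0, 0], 0, 0.058],
    [[0, 0, 0], 0, 0.058],
    [[0, 0, 0], 0, 0.058],
    [[0, 0, -0.02], 0, 0.058],
    [[0, 0, -0.12], 0, 0.058],
    [[0, 0, -0.16], 0, 0.05],
    [[0, 0, -0.16], 0, 0.05],
    [[0, 0, -0.12], -0.0124, 0.05],
    [[0, 0, 0], -0.0124, 0.05],
    [[0, 0, 0], 0, 0.05],
  ],
  force=30,
)

```text
time_s: 22.45
position: [0.4349, 0.266, 0.1983]
tool_rot: [[0.99, 0.143, 0.002], [0.143, -0.99, 0.001], [0.002, -0.0, -1.0]]
ft_force: [-0.0, 0.2, -0.6]
grip_width: 0.0501
gripper_force: 0.0
```

```bash
python3 - <<'E'
from h import *
plan(.4591,.002,8.2,.05)
E
```

```text
t 22.45 pos [0.4349 0.266  0.1983] psi 8.24 | turn 0.04 then dx -0.0137 dy 0.2648 dz 0.1483 grip 0.0501 0.0 F [-0.   0.2 -0.6]
```

In the tool's units: 0.04 m / 0.25 = 0.16, 0.0378 m / 0.25 = 0.1512.

Emit:
nudge_tcp(
  plan=[
    [[-0.008, 0.1512, 0], 0, 0.05],
    [[-0.008, 0.1512, 0], 0, 0.05],
    [[-0.008, 0.1512, 0], 0, 0.05],
    [[-0.008, 0.1512, 0], 0, 0.05],
    [[-0.008, 0.1512, 0], 0, 0.05],
    [[-0.008, 0.1512, 0], 0, 0.05],
    [[-0.008, 0.1512, 0], 0, 0.05],
    [[0, 0, 0.16], 0, 0.05],
    [[0, 0, 0], 0, 0.05],
    [[0, 0, 0], 0, 0.05],
  ],
)

```text
time_s: 23.45
position: [0.4583, 0.0025, 0.1573]
tool_rot: [[0.99, 0.142, -0.002], [0.142, -0.99, 0.001], [-0.002, -0.001, -1.0]]
ft_force: [1.4, -0.5, 0.2]
grip_width: 0.0501
gripper_force: 0.0
```

Emit:
nudge_tcp(
  plan=[
    [[0, 0, 0.16], 0, 0.05],
    [[0, 0, 0.16], 0, 0.05],
    [[0, 0, 0.08], 0, 0.05],
    [[0, 0, 0.04], 0, 0.05],
    [[0, 0, 0], 0, 0.05],
    [[0, 0, 0], 0, 0.05],
  ],
)

```text
time_s: 24.05
position: [0.4595, 0.0023, 0.0486]
tool_rot: [[0.99, 0.143, 0.002], [0.143, -0.99, -0.001], [0.002, 0.001, -1.0]]
ft_force: [-0.1, 0.3, 0.6]
grip_width: 0.0495
gripper_force: 0.0
```

```bash
python3 - <<'E'
from h import *
plan(.4591,.002,8.2,.046)
d=get_image("scene");cv2.imwrite("pics/s5.png",cv2.resize(d["pixels"][140:270,230:480,::-1],None,fx=3.2,fy=3.2))
E
```

```text
t 24.05 pos [0.4595 0.0023 0.0486] psi 8.22 | turn 0.02 then dx -0.0005 dy 0.0002 dz 0.0026 grip 0.0495 0.0 F [-0.1  0.3  0.6]
```

View pics/s5.png

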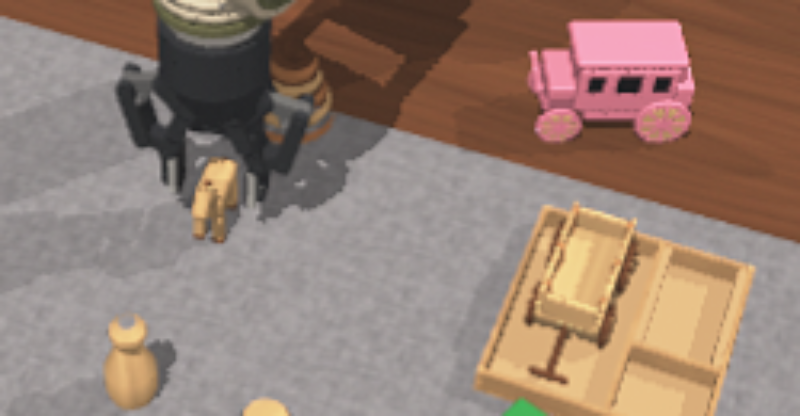

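The crop shows the cart standing flat in its bay at crop (585,270). The open fingers at (172,180) and (262,195) straddle the pony at (217,190).

In the tool's units: 0.001 m / 0.25 = 0.004.

Emit:
nudge_tcp(
  plan=[
    [[0, 0, 0.004], 0, 0.05],
    [[0, 0, 0], 0, 0],
    [[0, 0, 0], 0, 0],
    [[0, 0, 0], 0, 0],
    [[0, 0, 0], 0, 0],
    [[0, 0, 0], 0, 0],
    [[0, 0, 0], 0, 0],
  ],
  force=30,
)

```text
time_s: 24.8
position: [0.4589, 0.002, 0.0468]
tool_rot: [[0.99, 0.142, 0.001], [0.142, -0.99, -0.0], [0.001, 0.0, -1.0]]
ft_force: [-1.6, 0.1, 6.1]
grip_width: 0.022
gripper_force: 29.8
```

Emit:
nudge_tcp(
  plan=[
    [[0, 0, -0.04], 0, 0],
    [[0, 0, -0.12], 0, 0],
    [[0, 0, -0.16], 0, 0],
    [[0, 0, -0.12], 0, 0],
    [[0, 0, -0.08], 0.0124, 0],
    [[0, 0, 0], 0.0124, 0],
    [[0, 0, 0], 0, 0],
    [[0, 0, 0], 0, 0],
  ],
)

```text
time_s: 25.6
position: [0.4584, 0.0022, 0.1763]
tool_rot: [[1.0, -0.01, -0.001], [-0.01, -1.0, 0.0], [-0.001, -0.0, -1.0]]
ft_force: [0.3, 0.2, -1.0]
grip_width: 0.0212
gripper_force: 29.4
```

```bash
python3 - <<'E'
from h import *
plan(.414,.3392,-.7,.05)
E
```

```text
t 25.6 pos [0.4584 0.0022 0.1763] psi -0.59 | turn 0.11 then dx -0.0485 dy -0.3365 dz 0.1263 grip 0.0212 29.4 F [ 0.3  0.2 -1. ]
```

In the tool's units: -0.0374 m / 0.25 = -0.1496, -0.0054 m / 0.25 = -0.0216, 0.1 degrees / 360 = 0.0003.

Emit:
nudge_tcp(
  plan=[
    [[-0.0216, -0.1496, 0], 0.0003, 0],
    [[-0.0216, -0.1496, 0], 0, 0],
    [[-0.0216, -0.1496, 0], 0, 0],
    [[-0.0216, -0.1496, 0], 0, 0],
    [[-0.0216, -0.1496, 0], 0, 0],
    [[-0.0216, -0.1496, 0], 0, 0],
    [[-0.0216, -0.1496, 0], 0, 0],
    [[-0.0216, -0.1496, 0], 0, 0],
    [[-0.0216, -0.1496, 0], 0, 0],
    [[0, 0, 0.08], 0, 0],
  ],
)

```text
time_s: 26.6
position: [0.4146, 0.3432, 0.1573]
tool_rot: [[1.0, -0.008, 0.003], [-0.008, -1.0, 0.003], [0.003, -0.003, -1.0]]
ft_force: [0.3, -0.8, -1.1]
grip_width: 0.0217
gripper_force: 29.6
```

Emit:
nudge_tcp(
  plan=[
    [[0, 0, 0.08], 0, 0],
    [[0, 0, 0.08], 0, 0],
    [[0, 0, 0], 0, 0],
    [[0, 0, 0], 0, 0],
  ],
)

```text
time_s: 27.0
position: [0.4148, 0.3393, 0.1164]
tool_rot: [[1.0, -0.013, -0.001], [-0.013, -1.0, -0.0], [-0.001, 0.0, -1.0]]
ft_force: [-0.2, -0.1, -0.4]
grip_width: 0.0215
gripper_force: 29.6
```

```bash
python3 - <<'E'
from h import *
plan(.414,.3392,-.7,.05)
E
```

```text
t 27.0 pos [0.4148 0.3393 0.1164] psi -0.75 | turn -0.05 then dx -0.0008 dy 0.0001 dz 0.0664 grip 0.0215 29.6 F [-0.2 -0.1 -0.4]
```

In the tool's units: 0.02 m / 0.25 = 0.08, 0.015 m / 0.25 = 0.06.

Emit:
nudge_tcp(
  plan=[
    [[-0.004, 0, 0.08], 0, 0],
    [[0, 0, 0.08], 0, 0],
    [[0, 0, 0.06], 0, 0],
    [[0, 0, 0.028], 0, 0],
    [[0, 0, 0], 0, 0],
    [[0, 0, 0.004], 0, 0],
    [[0, 0, 0], 0, 0],
  ],
)

```text
time_s: 27.7
position: [0.4142, 0.3395, 0.0542]
tool_rot: [[1.0, -0.014, 0.001], [-0.014, -1.0, 0.001], [0.001, -0.001, -1.0]]
ft_force: [0.5, 0.3, -0.6]
grip_width: 0.0219
gripper_force: 29.6
```

Emit:
nudge_tcp(
  plan=[
    [[0, 0, 0.004], 0, 0],
    [[0, 0, 0], 0, 0],
  ],
)

```text
time_s: 27.9
position: [0.4139, 0.3394, 0.0526]
tool_rot: [[1.0, -0.014, 0.0], [-0.014, -1.0, 0.0], [0.0, -0.0, -1.0]]
ft_force: [-0.6, -0.5, -0.3]
grip_width: 0.0219
gripper_force: 29.6
```

Emit:
nudge_tcp(
  plan=[
    [[0, 0, 0.004], 0, 0],
    [[0, 0, 0], 0, 0],
  ],
)

```text
time_s: 28.1
position: [0.4138, 0.3393, 0.0513]
tool_rot: [[1.0, -0.014, -0.0], [-0.014, -1.0, -0.0], [-0.0, 0.0, -1.0]]
ft_force: [0.3, -0.3, -1.0]
grip_width: 0.0215
gripper_force: 29.6
```

In the tool's units: 0.001 m / 0.25 = 0.004.

Emit:
nudge_tcp(
  plan=[
    [[0, 0, 0.004], 0, 0],
    [[0, 0, 0], 0, 0],
  ],
)

```text
time_s: 28.3
position: [0.4137, 0.3393, 0.0502]
tool_rot: [[1.0, -0.014, -0.0], [-0.014, -1.0, -0.0], [-0.0, 0.0, -1.0]]
ft_force: [1.1, 0.1, -1.0]
grip_width: 0.0219
gripper_force: 29.6
```

```bash
python3 - <<'E'
from h import *
d=get_image("scene");cv2.imwrite("pics/s6.png",cv2.resize(d["pixels"][150:300,360:500,::-1],None,fx=4,fy=4))
E
```

```text
(no output)
```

View pics/s6.png

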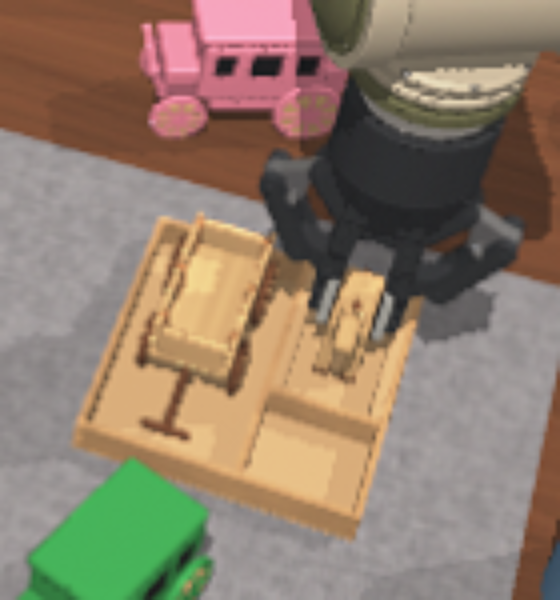

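The crop shows the pony in its bay, hooves at crop (335,370) clear of the divider at (320,410), and the fingertips above the card. I lower the last millimetre.

In the tool's units: 0.001 m / 0.25 = 0.004.

Emit:
nudge_tcp(
  plan=[
    [[0, 0, 0.004], 0, 0],
    [[0, 0, 0], 0, 0],
  ],
)

```text
time_s: 28.55
position: [0.4138, 0.3394, 0.0498]
tool_rot: [[1.0, -0.014, 0.0], [-0.014, -1.0, 0.0], [0.0, -0.0, -1.0]]
ft_force: [-1.3, -0.5, 6.2]
grip_width: 0.0216
gripper_force: 30.3
```

Emit:
nudge_tcp(
  plan=[
    [[0, 0, 0.002], 0, 0],
    [[0, 0, 0], 0, 0],
  ],
)

```text
time_s: 28.75
position: [0.4138, 0.3394, 0.0498]
tool_rot: [[1.0, -0.014, 0.001], [-0.014, -1.0, 0.0], [0.001, -0.0, -1.0]]
ft_force: [-2.2, -0.9, 10.2]
grip_width: 0.0216
gripper_force: 31.0
```

In the tool's units: -0.04 m / 0.25 = -0.16, -0.03 m / 0.25 = -0.12.

Emit:
nudge_tcp(
  plan=[
    [[0, 0, -0.002], 0, 0.034],
    [[0, 0, 0], 0, 0.034],
    [[0, 0, 0], 0, 0.034],
    [[0, 0, -0.02], 0, 0.034],
    [[0, 0, -0.12], 0, 0.034],
    [[0, 0, -0.16], 0, 0.055],
    [[0, 0, -0.16], 0, 0.055],
    [[0, 0, -0.08], 0, 0.055],
    [[0, 0, 0], 0, 0.055],
    [[0, 0, 0], 0, 0.055],
  ],
)

```text
time_s: 29.75
position: [0.4135, 0.3392, 0.1841]
tool_rot: [[1.0, -0.014, -0.0], [-0.014, -1.0, -0.0], [-0.0, 0.0, -1.0]]
ft_force: [-0.0, 0.3, -0.4]
grip_width: 0.0546
gripper_force: 0.0
```

```bash
python3 - <<'E'
from h import *
plan(.6405,.1132,-.7,.046)
d=get_image("top");P=cloud(d)
for c,zl,r in(((.423,.339),.028,.046),((.45,.266),.03,.05)):
  m=(d["depth"]>0)&(P[...,2]>zl)&(P[...,2]<.1)&(np.hypot(P[...,0]-c[0],P[...,1]-c[1])<r)
  Q=P[m];print(c,rect(Q),Q[:,2].max(),len(Q))
E
```

```text
t 29.75 pos [0.4135 0.3392 0.1841] psi -0.8 | turn -0.1 then dx 0.2297 dy 0.2232 dz 0.1381 grip 0.0546 0.0 F [-0.   0.3 -0.4]
(0.423, 0.339) (array([0.4227, 0.3362]), array([0.0716, 0.0222]), 0.0) 0.06935889960579532 371
(0.45, 0.266) (array([0.4386, 0.2612]), array([0.0765, 0.0485]), 0.4) 0.056972545432539726 701
```

In the tool's units: 0.03 m / 0.25 = 0.12, 0.0255 m / 0.25 = 0.102.

Emit:
nudge_tcp(
  plan=[
    [[0.102, 0.0992, 0], 0, 0.055],
    [[0.102, 0.0992, 0], 0, 0.055],
    [[0.102, 0.0992, 0], 0, 0.055],
    [[0.102, 0.0992, 0], 0, 0.055],
    [[0.102, 0.0992, 0], 0, 0.055],
    [[0.102, 0.0992, 0], 0, 0.055],
    [[0.102, 0.0992, 0], 0, 0.055],
    [[0.102, 0.0992, 0], 0, 0.055],
    [[0.102, 0.0992, 0], 0, 0.055],
    [[0, 0, 0.12], 0, 0.055],
  ],
)

```text
time_s: 30.8
position: [0.6438, 0.1095, 0.1551]
tool_rot: [[1.0, -0.018, 0.006], [-0.018, -1.0, -0.001], [0.006, 0.001, -1.0]]
ft_force: [0.2, 1.2, 0.6]
grip_width: 0.0547
gripper_force: 0.0
```

Emit:
nudge_tcp(
  plan=[
    [[0, 0, 0.12], 0, 0.055],
    [[0, 0, 0.08], 0, 0.055],
    [[0, 0, 0], 0, 0.055],
    [[0, 0, 0], 0, 0.055],
    [[0, 0, 0], 0, 0.055],
  ],
)

```text
time_s: 31.3
position: [0.6406, 0.113, 0.1053]
tool_rot: [[1.0, -0.014, 0.002], [-0.014, -1.0, 0.0], [0.002, -0.0, -1.0]]
ft_force: [0.7, 0.9, -0.3]
grip_width: 0.0549
gripper_force: 0.0
```

```bash
python3 - <<'E'
from h import *
plan(.6405,.1132,-.7,.045)
E
```

```text
t 31.3 pos [0.6406 0.113  0.1053] psi -0.8 | turn -0.1 then dx -0.0001 dy -0.0002 dz 0.0603 grip 0.0549 0.0 F [ 0.7  0.9 -0.3]
```

In the tool's units: 0.03 m / 0.25 = 0.12, 0.02 m / 0.25 = 0.08.

Emit:
nudge_tcp(
  plan=[
    [[0, 0, 0.12], 0, 0.055],
    [[0, 0, 0.08], 0, 0.055],
    [[0, 0, 0.044], 0, 0.055],
    [[0, 0, 0], 0, 0.055],
    [[0, 0, 0], 0, 0],
    [[0, 0, 0], 0, 0],
    [[0, 0, 0], 0, 0],
    [[0, 0, 0], 0, 0],
    [[0, 0, 0], 0, 0],
  ],
  force=30,
)

```text
time_s: 32.2
position: [0.6409, 0.113, 0.045]
tool_rot: [[1.0, -0.014, 0.003], [-0.014, -1.0, 0.0], [0.003, -0.0, -1.0]]
ft_force: [-0.4, -0.5, 6.1]
grip_width: 0.0347
gripper_force: 30.6
```

Emit:
nudge_tcp(
  plan=[
    [[0, 0, -0.04], 0, 0],
    [[0, 0, -0.08], 0, 0],
    [[0, 0, 0], 0, 0],
  ],
)

```text
time_s: 32.5
position: [0.6414, 0.113, 0.0763]
tool_rot: [[1.0, -0.014, 0.005], [-0.014, -1.0, -0.0], [0.005, -0.0, -1.0]]
ft_force: [-0.0, 0.1, -0.3]
grip_width: 0.0344
gripper_force: 30.0
```

```bash
python3 - <<'E'
from h import *
plan(.502,.3381,-.7,.05)
d=get_image("scene");cv2.imwrite("pics/s7.png",cv2.resize(d["pixels"][190:310,230:390,::-1],None,fx=4,fy=4))
E
```

```text
t 32.5 pos [0.6414 0.113  0.0763] psi -0.8 | turn -0.1 then dx -0.1421 dy -0.2234 dz 0.0263 grip 0.0344 30.0 F [-0.   0.1 -0.3]
```

View pics/s7.png

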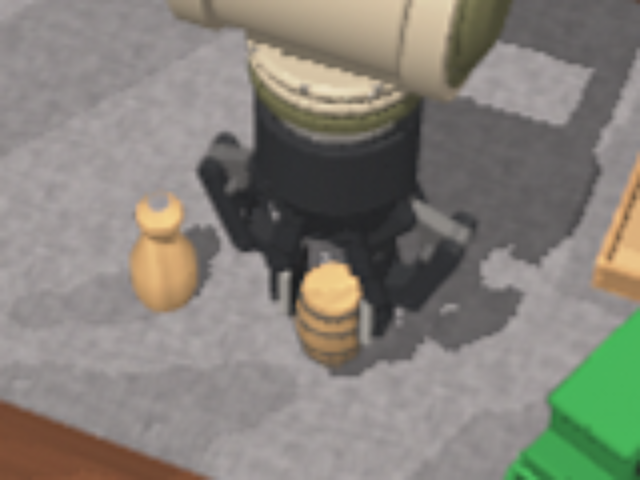

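The crop shows the barrel upright between the pads at crop (330,315), lifted clear. The skittle (165,255) is untouched.

In the tool's units: -0.04 m / 0.25 = -0.16, -0.03 m / 0.25 = -0.12.

Emit:
nudge_tcp(
  plan=[
    [[0, 0, -0.12], 0, 0],
    [[0, 0, -0.16], 0, 0],
    [[0, 0, -0.08], 0, 0],
    [[-0.0568, -0.0892, 0], 0, 0],
    [[-0.0568, -0.0892, 0], 0, 0],
    [[-0.0568, -0.0892, 0], 0, 0],
    [[-0.0568, -0.0892, 0], 0, 0],
    [[-0.0568, -0.0892, 0], 0, 0],
    [[-0.0568, -0.0892, 0], 0, 0],
    [[-0.0568, -0.0892, 0], 0, 0],
  ],
)

```text
time_s: 33.55
position: [0.542, 0.2712, 0.1624]
tool_rot: [[1.0, -0.014, -0.001], [-0.014, -1.0, -0.0], [-0.001, 0.0, -1.0]]
ft_force: [0.5, 0.4, 0.1]
grip_width: 0.0345
gripper_force: 30.2
```

Emit:
nudge_tcp(
  plan=[
    [[-0.0568, -0.0892, 0], 0, 0],
    [[-0.0568, -0.0892, 0], 0, 0],
    [[-0.0568, -0.0892, 0], 0, 0],
    [[0, 0, 0.12], 0, 0],
    [[0, 0, 0.12], 0, 0],
    [[0, 0, 0], 0, 0],
    [[0, 0, 0], 0, 0],
  ],
)

```text
time_s: 34.25
position: [0.5013, 0.3378, 0.1034]
tool_rot: [[1.0, -0.014, -0.001], [-0.014, -1.0, -0.0], [-0.001, 0.0, -1.0]]
ft_force: [-0.5, 1.1, 0.3]
grip_width: 0.0348
gripper_force: 30.2
```

```bash
python3 - <<'E'
from h import *
plan(.502,.3381,-.7,.048)
d=get_image("scene");cv2.imwrite("pics/s8.png",cv2.resize(d["pixels"][150:300,360:500,::-1],None,fx=4,fy=4))
E
```

```text
t 34.25 pos [0.5013 0.3378 0.1034] psi -0.81 | turn -0.11 then dx 0.0006 dy -0.0003 dz 0.0554 grip 0.0348 30.2 F [-0.5  1.1  0.3]
```

View pics/s8.png

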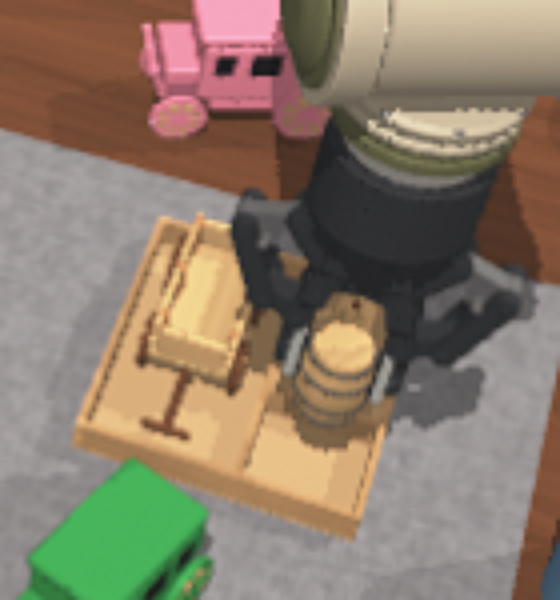

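The crop shows the barrel upright at crop (338,370) above its bay. Next I lower it.

In the tool's units: 0.02 m / 0.25 = 0.08, 0.01 m / 0.25 = 0.04.

Emit:
nudge_tcp(
  plan=[
    [[0, 0, 0.08], 0, 0],
    [[0, 0, 0.08], 0, 0],
    [[0, 0, 0.04], 0, 0],
    [[0, 0, 0], 0, 0],
    [[0, 0, 0], 0, 0],
    [[0, 0, 0.008], 0, 0],
    [[0, 0, 0], 0, 0],
  ],
)

```text
time_s: 35.0
position: [0.5015, 0.338, 0.0519]
tool_rot: [[1.0, -0.014, 0.001], [-0.014, -1.0, 0.0], [0.001, -0.0, -1.0]]
ft_force: [0.3, 0.9, -1.2]
grip_width: 0.0345
gripper_force: 30.2
```

Emit:
nudge_tcp(
  plan=[
    [[0, 0, 0.004], 0, 0],
    [[0, 0, 0], 0, 0],
  ],
)

```text
time_s: 35.2
position: [0.5013, 0.3379, 0.0505]
tool_rot: [[1.0, -0.014, 0.0], [-0.014, -1.0, 0.0], [0.0, -0.0, -1.0]]
ft_force: [-1.2, -0.6, -0.8]
grip_width: 0.0349
gripper_force: 30.2
```

Emit:
nudge_tcp(
  plan=[
    [[0, 0, 0.004], 0, 0],
    [[0, 0, 0], 0, 0],
  ],
)

```text
time_s: 35.4
position: [0.5012, 0.3379, 0.0492]
tool_rot: [[1.0, -0.014, -0.0], [-0.014, -1.0, -0.0], [-0.0, 0.0, -1.0]]
ft_force: [-0.9, 0.2, -0.2]
grip_width: 0.0347
gripper_force: 30.2
```

In the tool's units: 0.001 m / 0.25 = 0.004.

Emit:
nudge_tcp(
  plan=[
    [[0, 0, 0.004], 0, 0],
    [[0, 0, 0], 0, 0],
  ],
)

```text
time_s: 35.6
position: [0.5012, 0.3379, 0.0482]
tool_rot: [[1.0, -0.014, -0.0], [-0.014, -1.0, -0.0], [-0.0, 0.0, -1.0]]
ft_force: [-0.0, -0.2, -1.2]
grip_width: 0.0351
gripper_force: 30.2
```

Emit:
nudge_tcp(
  plan=[
    [[0, 0, 0.002], 0, 0],
    [[0, 0, 0], 0, 0],
  ],
)

```text
time_s: 35.8
position: [0.5013, 0.3379, 0.048]
tool_rot: [[1.0, -0.014, 0.0], [-0.014, -1.0, -0.0], [0.0, 0.0, -1.0]]
ft_force: [-1.4, -0.6, 1.9]
grip_width: 0.0348
gripper_force: 30.5
```

In the tool's units: -0.04 m / 0.25 = -0.16, -0.03 m / 0.25 = -0.12.

Emit:
nudge_tcp(
  plan=[
    [[0, 0, 0], 0, 0.05],
    [[0, 0, 0], 0, 0.05],
    [[0, 0, 0], 0, 0.05],
    [[0, 0, -0.02], 0, 0.05],
    [[0, 0, -0.12], 0, 0.05],
    [[0, 0, -0.16], 0, 0.05],
    [[0, 0, -0.16], 0, 0.05],
    [[0, 0, -0.16], 0, 0.05],
    [[0, 0, 0], 0, 0.05],
  ],
)

```text
time_s: 36.7
position: [0.5029, 0.3387, 0.2091]
tool_rot: [[1.0, -0.014, 0.01], [-0.014, -1.0, 0.004], [0.01, -0.004, -1.0]]
ft_force: [0.0, -0.0, -0.6]
grip_width: 0.05
gripper_force: 0.0
```

Emit:
nudge_tcp(
  plan=[
    [[-0.12, 0.12, 0], 0, 0.05],
    [[-0.12, 0.16, 0], 0, 0.05],
    [[-0.12, 0.16, 0], 0, 0.05],
    [[0, 0.16, 0], 0, 0.05],
    [[0, 0.16, 0], 0, 0.05],
    [[0, 0, 0], 0, 0.05],
    [[0, 0, 0], 0, 0.05],
    [[0, 0, 0], 0, 0.05],
  ],
)

```text
time_s: 37.5
position: [0.4086, 0.1499, 0.2027]
tool_rot: [[1.0, -0.013, -0.0], [-0.013, -1.0, 0.0], [-0.0, -0.0, -1.0]]
ft_force: [0.2, -0.3, -0.4]
grip_width: 0.0496
gripper_force: 0.0
```

```bash
python3 - <<'E'
from h import *
D={n:get_image(n) for n in("top","scene")}
for n,d in D.items():
  P=cloud(d)
  for k,c,zl,r in(("coach .4092 -.309",(.409,-.309),.03,.068),("horse .5448 -.2993",(.545,-.3),.03,.068),("cart sides .4351 .2659",(.435,.266),.035,.052),("pony .423 .3391",(.423,.339),.028,.046),("barrel .502 .3381",(.502,.338),.03,.03),("skittle",(.625,.011),.012,.04)):
    m=(d["depth"]>0)&(P[...,2]>zl)&(P[...,2]<.1)&(np.hypot(P[...,0]-c[0],P[...,1]-c[1])<r)
    if m.sum()>9: Q=P[m];print(n,k,rect(Q),Q[:,2].max().round(3),len(Q))
a=np.hstack([cv2.resize(D["scene"]["pixels"][110:300,110:480],None,fx=2.1,fy=2.1)]);cv2.imwrite("pics/end.png",a[:,:,::-1])
E
```

```text
top coach .4092 -.309 (array([ 0.4084, -0.31  ]), array([0.117 , 0.0552]), 4.2) 0.087 1701
top horse .5448 -.2993 (array([ 0.5429, -0.3018]), array([0.0976, 0.0309]), 4.7) 0.094 699
top barrel .502 .3381 (array([0.4996, 0.3342]), array([0.0349, 0.0339]), -83.9) 0.056 264
top skittle (array([0.6227, 0.0087]), array([0.0341, 0.0319]), -57.9) 0.078 234
scene coach .4092 -.309 (array([ 0.4107, -0.307 ]), array([0.1191, 0.0578]), 4.1) 0.086 1039
scene horse .5448 -.2993 (array([ 0.5463, -0.2964]), array([0.0961, 0.03  ]), 5.3) 0.093 492
scene cart sides .4351 .2659 (array([0.4331, 0.2675]), array([0.093, 0.054]), -1.3) 0.058 368
scene pony .423 .3391 (array([0.4179, 0.3341]), array([0.071 , 0.0589]), 46.8) 0.07 229
scene barrel .502 .3381 (array([0.5029, 0.3388]), array([0.0363, 0.0344]), 29.6) 0.055 285
scene skittle (array([0.6276, 0.014 ]), array([0.0338, 0.0279]), -39.5) 0.08 337
```

View pics/end.png

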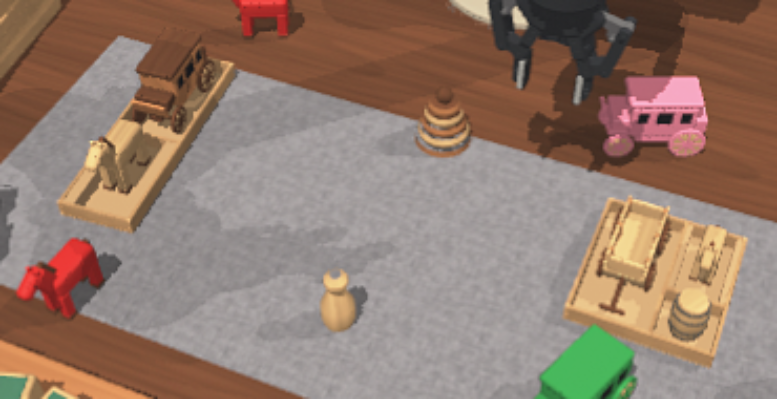

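The end picture shows the coach (170,75), horse (110,165), cart (635,240), pony (710,250) and barrel (690,310) all upright in their bays. The skittle at (338,300) is still standing. The measured positions agree within about 5 mm, except the cart and pony, which the arm hid from the top camera in this last look. Both were within about 5 mm just after release, apart from the cart's y, which that view cut off. I'm handing it in.

```bash
python3 -c "
from rig import *
print(close_job())"
```

```text
the job is handed in; nothing more can be done
None
```

The job is handed in at about 37.6 s of the 122 s allowed: all five toys stand upright in their bays, and the skittle is still standing where it was; `close_job()` gave no verdict.

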